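Slide a tray of glasses across the gap onto the far stand

TASK

Take the tray of glasses by its upright grip and slide it, without lifting it off, from the stand it is on straight across the gap onto the far stand, holding its tail so that the nose neither sags into the gap nor tips up. Feel for the clamped stop bar, press the tray firmly square up against it without shoving the bar along, then let go. Keep the glasses standing and leave the things around alone.

Things in the scene. Friction and masses are not known exactly. Their poses are not given: they have to be found in the camera images.
- tray_grip (a point): the tray's upright wooden grip: a block 30 mm wide (tray's x), 14 mm thick (tray's y), 50 mm tall, standing at the tail end of the tray's floor. This point is in the block's middle, 20 mm below its top, 36 mm above the tray's underside, 50 mm behind the tray's centre. Axes: the tray's, z up, -y is the nose end, the way it is to go
- tray_nose (a point): middle of the tray's leading (nose) end, 6 mm above its underside; the underside there is bevelled up by 4 mm over its last 14 mm. Axes as tray_grip
- tray_tail (a point): middle of the tray's trailing end, 6 mm above its underside. Axes as tray_grip
- tray: plain steel tray, 125 mm long (its y), 140 mm wide (its x), floor 6 mm thick, rim 19 mm high, about 0.36 kg. Two glasses stand at its nose, so the loaded tray balances about 10 mm ahead of its middle, and tips into the gap if its tail is not held. Origin at the centre of its underside; axes as tray_grip
- glass_a_mid (a point): a small straight glass standing upside down on the tray's nose half, 62 mm wide and 63 high, 0.12 kg; its middle, half-way up
- glass_b_mid (a point): the other such glass, beside it; its middle
- start_stand: the wooden-topped low stand that the tray starts on, fixed, 150 mm wide (its x), 110 mm long (its y), 40 mm high; origin at the centre of its underside; its -y axis points straight across the gap to the far stand
- start_edge (a point): middle of the start stand's top edge at the gap. Axes as start_stand
- far_stand: the longer wooden-topped stand to the right, fixed, 150 mm wide (x), 175 mm long (y), 40 mm high, in line with the start stand, same axes; its top is up to 2 mm higher or lower; the gap is 66 to 78 mm. Across its far end (along x) lies the aluminium stop bar, 140 mm wide, 20 high, 14 thick, clamped by friction to side rails (see far_lip). Origin at the centre of its underside
- far_lip (a point): middle of the far stand's end at the gap, level with its flat top; the last 14 mm of the top slope down by 5 mm to the gap. Axes as far_stand. The stop bar's face is somewhere 126 to 158 mm beyond it (-y); where the bar was last clamped is not measured and has to be felt (or seen). The bar holds against about 14 N and is shoved along by more
- measure_mid (a point): bystander, loose on the freezer lid beside the stands: a double steel jigger, 44 mm wide, 74 high; the point is in its axis or middle, 10 mm above its underside
- tin_mid (a point): bystander, loose on the freezer lid beside the stands: a small food tin, 57 mm wide, 72 high; the point is in its axis or middle, 10 mm above its underside
- flask_mid (a point): bystander, loose on the freezer lid beside the stands: a small black flask, 57 mm wide, 74 high; the point is in its axis or middle, 10 mm above its underside
- kitchen_timer_mid (a point): bystander, loose on the freezer lid beside the stands: a round kitchen timer, 62 mm wide, 38 high; the point is in its axis or middle, 10 mm above its underside
- fruit_peeler_mid (a point): bystander, loose on the freezer lid beside the stands: a fruit peeler, 49x131x14 mm, lying flat; the point is in its axis or middle, 10 mm above its underside
- scoop_mid (a point): bystander, loose on the freezer lid beside the stands: a black coffee scoop, 45x128x23 mm, lying flat; the point is in its axis or middle, 10 mm above its underside
There are look-alikes about, which are no part of the job. Leave any blue look-alike of the part that bears glass_a_mid alone.

How it is judged:
By the outcome, as a careful person would: the job done as asked, in the order asked, and still so for the second after the job is handed in, with the robot touching nothing.
It also fails if it takes over 53 s, if anything falls off the work surface, if the arm or the gripper's body presses on something with over 40 N, if the wrist force passes 120 N, or if a joint passes its speed limit or range.

ROBOT

A 6-joint arm with a two-finger parallel gripper is mounted at the origin on a cart in front of the work surface, level with it; the furniture and walls round the work are solid. World frame = base frame: x ahead of the robot, y to its left, z up, the work surface at z = 0. Lengths are in mm, angles in rad, forces in N, time in s.
With the tool pointing down it reaches from about 275 to 875 mm from the base axis. Payload 12.5 kg.
Tool frame: the origin (TCP) lies midway between the tips of the shut fingers; the grasp point (between the pads) lies 19 mm behind it (arm.grasp_offset is the distance from the TCP to the grasp point, in mm); z points along the fingers, y is the line along which they close (so a half turn about z gives the same grasp; the last joint's range is limited). The gripper opens to 85 mm and grips with 20 to 120 N. Pads are 22 mm wide; open, the fingers measure 114 mm over their backs; the gripper's body (76 mm by 85 mm) begins 54 mm behind the grasp point. The pads swing forward as they close: fully open they stand 13 mm farther back than shut.
Start: joints at [-1.212, 0.351, 1.652, -0, 1.139, -0.085], TCP at [236.172, -496.696, 231.29] pointing down, gripper open.
Joint ranges: [-2.75, 2.75], [-0.79, 2.1], [0.01, 2.65], [-1.57, 4.71], [0.07, 3.14], [-2.87, 2.87]. Speed limits (rad/s): [2.22, 2.22, 2.79, 3.14, 3.14, 3.14].

INTERFACE

Orientations are given as a rotation vector (axis times angle).
In Python, from station import arm gives the robot as it stands.
- The arm moves only by the tool jog_arm, never from a script. Its argument "deltas" is a list of rows, each a list of 3 entries, a list of its own where there are three numbers: the opening, from -1 (shut) to 1 (fully open), then the shift along the world's x, y, z in mm, then the turn, a rotation vector about the world's x, y, z in rad. A call has 1 to 10 rows; each row is the pose to reach, as a shift and turn from the pose commanded when the call began; what a row does not reach only later rows make up. A row lasts 1/12 s, in which the tool goes at most 41.7 mm and 7.16 degrees, less where a joint would pass 70% of its speed; a pose out of reach is approached as far as the arm can. A call with a gripper value outside its range is refused whole. The fingers move at their own pace and stop on an object; the grip force is fixed at half the most. Time passes only in rows, so rows that repeat a pose let the fingers close. It gives the time, the measured TCP pose, the force, the opening and the grip force at its end, in the units of the state.
- arm.get_obs(): the state, without advancing time (a new reading comes with each control period).
- arm.snapshot(name): name is "side" or "top"; returns a dict with "image" (480x640x3 uint8, red, green, blue), "fx", "fy", "cx", "cy" (pixels), "R" (3x3) and "t" (3): a world point X has camera coordinates R X + t. Camera axes: x right, y down, z forward; pixel columns grow to the right and rows downward; lengths in mm; the calibration is good to about 2 mm. A picture is of the moment at which its call begins. There is no depth.
- arm.close_job(): hands the job in; it is judged then, once.
The state is a dict: "t": time; "qpos": joint angles; "joint_vel": joint speeds; "joint_efforts": joint torques, N m; "ee_pos": TCP position; "tool_rot": TCP orientation; "force": force on the tool from outside, world axes, zero at the start; "wrist_torque": the same for the moment, N m; "opening": finger opening in mm; "finger_force": force on a finger pad.
Only numpy, scipy, OpenCV 4.12 (cv2) and the standard library are available. Lean on these libraries where they do the work, as an engineer would, in place of code of your own. Each camera call takes 0.05 s, during which the arm holds its last target. There are 200 camera calls.

## Working session

There is one attempt and no reset: what is moved stays moved. The work goes in short steps, Python scripts to look and compute and a tool call to move; the robot and the scene stay as the last step left them, time stands still between calls to the robot, and variables do not carry over. Pictures are saved under pics/ and viewed, at most 10 in all, crops included, and the job is handed in when it is done.

Besides the shell and the picture viewer there is one more tool, called after "Emit:" by a JSON object that holds its "name" and its "arguments", one argument or row to a line. jog_arm: Moves the arm, as the interface text tells. Its arguments: {"type":"object","properties":{"deltas":{"type":"array","items":{"type":"array"}}},"required":["deltas"]}

```bash
mkdir -p pics
cat > h.py <<'E'
import numpy as np,cv2
from station import arm
def snap(n,f):
    s=arm.snapshot(n); cv2.imwrite('pics/'+f+'.png',s['image'][:,:,::-1]); np.savez('pics/'+f,**{k:s[k] for k in s}); return s
def ray(s,u,v,z):
    R=np.array(s['R']);t=np.array(s['t']);d=R.T@np.array([(u-s['cx'])/s['fx'],(v-s['cy'])/s['fy'],1]);c=-R.T@t
    return c+d*(z-c[2])/d[2]
def proj(s,X):
    p=np.array(s['R'])@np.array(X,float)+np.array(s['t']); return s['fx']*p[0]/p[2]+s['cx'],s['fy']*p[1]/p[2]+s['cy']
def load(f): return {k:v for k,v in np.load('pics/'+f+'.npz').items()}
E
python3 - <<'E'
from h import *
for n in('top','side'):
    s=snap(n,n+'0'); print(n,s['fx'],s['cx'],np.round(-np.array(s['R']).T@np.array(s['t'])))
print(arm.get_obs())
E
```

```text
top 531.4421086975858 312.80651103583097 [ 369.   43. 1079.]
side 470.0868186852525 316.51978229916955 [162. 684. 467.]
{'t': 0.1, 'qpos': array([-1.21161034e+00,  3.51174473e-01,  1.65233822e+00, -3.90583815e-06,
        1.13907264e+00, -8.45933358e-02]), 'joint_vel': array([-0.00019497, -0.00151168, -0.00234412,  0.00144651, -0.00261758,
        0.00099775]), 'joint_efforts': array([ 2.02265081e-03, -5.06827605e+01, -2.91872817e+01, -8.21258880e-06,
        2.67720236e-03,  6.77686472e-06]), 'ee_pos': array([ 236.07234266, -496.4489823 ,  230.82487947]), 'tool_rot': array([-3.06361192e+00, -6.91167022e-01,  2.18864740e-04]), 'force': array([ 0.24798012, -0.38479928, -0.4402389 ]), 'wrist_torque': array([ 0.00041491,  0.06079042, -0.01193621]), 'finger_force': 0.0, 'opening': 85.55351499361647}
```

View pics/top0.png

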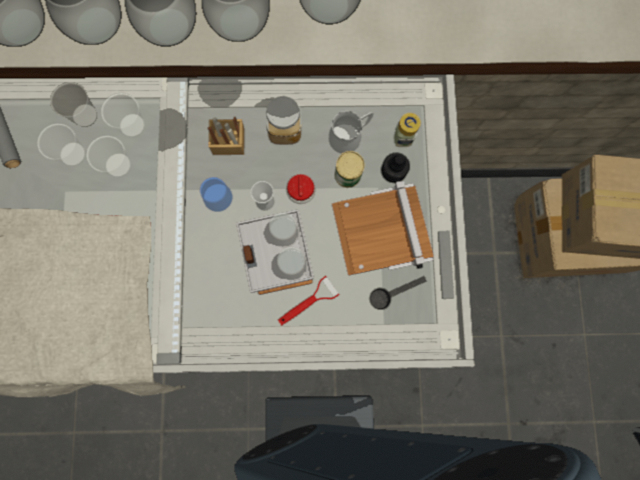

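View pics/side0.png

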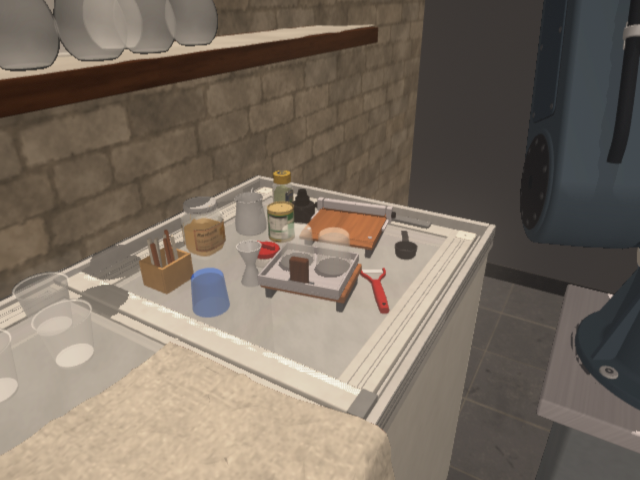

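The top view shows the tray at about (275,252) with its grip at (249,254). The far stand is at (382,230), with the stop bar near (410,222), and the peeler and scoop lie below the stands. I'll enlarge both views.

Run:
```python
import cv2
t=cv2.imread('pics/top0.png')[170:310,228:443]; cv2.imwrite('pics/tc.png',cv2.resize(t,None,fx=3.7,fy=3.7,interpolation=cv2.INTER_CUBIC))
t=cv2.imread('pics/side0.png')[190:310,240:420]; cv2.imwrite('pics/sc.png',cv2.resize(t,None,fx=4.4,fy=4.4,interpolation=cv2.INTER_CUBIC))
```

```text
(no output)
```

View pics/tc.png

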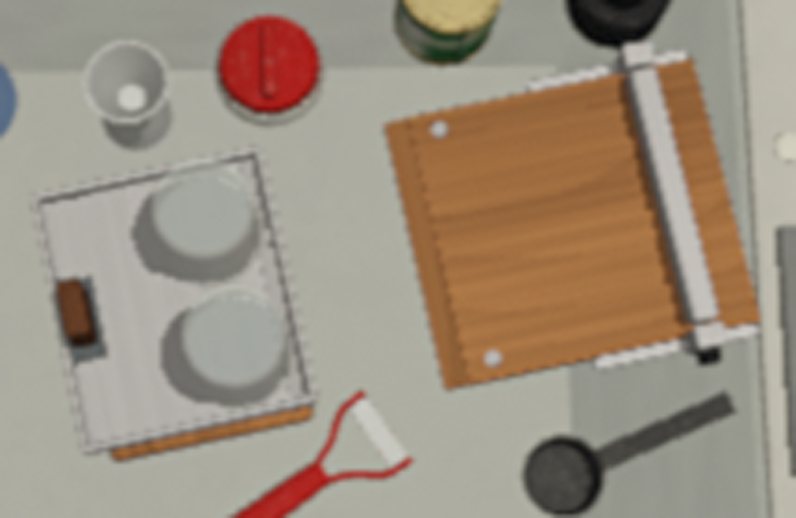

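View pics/sc.png

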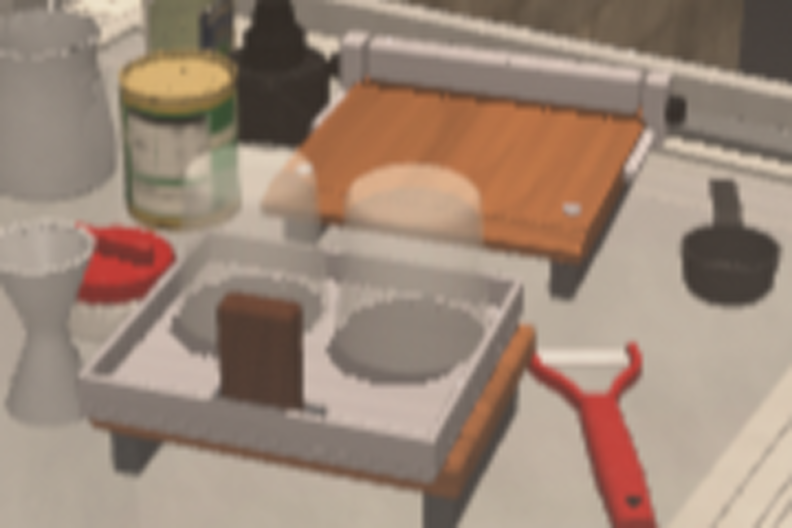

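The top crop shows the tray rim corners at crop pixels (40,201), (257,152), (313,403) and (87,450). The far lip runs (387,126) to (447,388), and the bar's near edge about (630,68) to (697,325). The side crop shows the grip top at about (262,300) and the glasses standing on the tray.

Run:
```python
from h import *
s=load('top0'); r=load('side0')
f=lambda u,v,z: ray(s,228+(u+.5)/3.7-.5,170+(v+.5)/3.7-.5,z)[:2]
g=lambda u,v,z: ray(r,240+(u+.5)/4.4-.5,190+(v+.5)/4.4-.5,z)[:2]
def P(n,*p):
    p=np.array(p);print(n,np.round(p,1).tolist(),'mean',np.round(p.mean(0),1));return p
def yaw(d): return np.round(np.degrees(np.arctan2(d[1],d[0])),2)
T=P('tray',f(40,201,59),f(257,152,59),f(313,403,59),f(87,450,59))
print('len',[np.round(np.linalg.norm(T[i]-T[(i+1)%4]),1) for i in range(4)],'yaw',[yaw(T[(i+1)%4]-T[i]) for i in range(4)])
L=P('lip',f(387,126,35),f(447,388,35)); E=P('end',f(690,60,40),f(757,322,40))
print('far yaw lip',yaw(L[0]-L[1]),'end',yaw(E[0]-E[1]),'side',yaw(E[0]-L[0]),yaw(E[1]-L[1]),np.linalg.norm(E-L,axis=1))
B=P('bar top near',f(640,105,60),f(692,318,60));print(yaw(B[0]-B[1]))
B=P('bar top far',f(658,72,60),f(717,318,60));print(yaw(B[0]-B[1]))
C=P('start side',f(113,460,40),f(312,418,40));print(yaw(C[1]-C[0]))
P('grip top (top view)',f(57,284,96),f(81,279,96),f(95,338,96),f(70,345,96))
P('grip top (side)',g(222,295,96),g(300,302,96))
P('glass top',f(203,213,109),f(235,337,109))
P('tray side cam',g(82,378,59),g(435,440,59),g(520,287,59))
P('bar side cam near top',g(368,48,60),g(640,80,60))
P('bar side cam near bottom',g(368,80,40),g(640,115,40))
P('far lip side',g(265,210,35),g(580,258,35))
# colour-based refinement: brown grip in top
im=s['image'].astype(int);m=((im[:,:,0]-im[:,:,2]>25)&(im.sum(2)<260)).astype(np.uint8)
m[:230]=0;m[275:]=0;m[:,:235]=0;m[:,262:]=0
ys,xs=np.nonzero(m);print('grip mask',xs.min(),xs.max(),ys.min(),ys.max(),xs.mean(),ys.mean(),ray(s,xs.mean(),ys.mean(),85))
```

```text
tray [[588.0, 167.4], [613.0, 52.3], [478.5, 24.9], [456.1, 142.1]] mean [533.9  96.7]
len [np.float64(117.7), np.float64(137.2), np.float64(119.3), np.float64(134.3)] yaw [np.float64(-77.75), np.float64(-168.48), np.float64(100.83), np.float64(10.84)]
lip [[632.3, -18.7], [487.9, -47.1]] mean [560.1 -32.9]
end [[666.0, -185.9], [520.1, -214.1]] mean [ 593.1 -200. ]
far yaw lip 11.14 end 10.93 side -78.6 -79.08 [170.57603016 170.02420918]
bar top near [[635.7, -153.3], [519.9, -175.0]] mean [ 577.8 -164.1]
10.63
bar top far [[653.8, -163.9], [519.7, -188.2]] mean [ 586.8 -176. ]
10.26
start side [[452.2, 130.3], [472.6, 25.3]] mean [462.4  77.8]
-79.02
grip top (top view) [[537.0, 154.0], [539.4, 141.9], [509.1, 134.7], [505.8, 147.2]] mean [522.8 144.4]
grip top (side) [[538.9, 149.6], [511.7, 139.8]] mean [525.3 144.7]
glass top [[569.9, 79.4], [506.7, 64.0]] mean [538.3  71.7]
tray side cam [[586.8, 174.3], [453.1, 144.7], [476.6, 31.2]] mean [505.5 116.7]
bar side cam near top [[652.4, -148.7], [517.2, -179.4]] mean [ 584.8 -164.1]
bar side cam near bottom [[655.3, -153.3], [517.4, -182.6]] mean [ 586.3 -168. ]
far lip side [[627.6, -13.2], [484.0, -43.2]] mean [555.8 -28.2]
grip mask 243 252 246 262 247.74358974358975 253.47008547008548 [525.17445544 146.26821264  85.        ]
```

Emit:
{"name": "jog_arm", "arguments": {
  "deltas": [
    [0,[29,64,0],[0,0,-0.025]],
    [0,[58,128,0],[0,0,-0.05]],
    [0,[87,193,0],[0,0,-0.075]],
    [0,[115,257,0],[0,0,-0.1]],
    [0,[144,321,0],[0,0,-0.125]],
    [0,[173,385,0],[0,0,-0.15]],
    [0,[202,449,0],[0,0,-0.175]],
    [0,[230,514,0],[0,0,-0.2]],
    [0,[259,578,0],[0,0,-0.225]],
    [-0.05,[288,642,0],[0,0,-0.25]]
  ]
}}

```text
t: 0.93
ee_pos: [407.0, -114.5, 231.3]
tool_rot: [3.127, 0.302, 0.0]
force: [1.4, -1.3, -0.3]
opening: 40.4
finger_force: 0.0
```

Emit:
{"name": "jog_arm", "arguments": {
  "deltas": [
    [-0.05,[0,0,0],[0,0,0]]
  ]
}}

```text
t: 1.02
ee_pos: [408.3, -111.1, 231.3]
tool_rot: [-3.125, -0.31, -0.001]
force: [-0.5, -0.6, 0.4]
opening: 40.6
finger_force: 0.0
```

Emit:
{"name": "jog_arm", "arguments": {
  "deltas": [
    [-0.05,[16,36,-10],[0,0,0]],
    [-0.05,[32,72,-20],[0,0,0]],
    [-0.05,[48,108,-30],[0,0,0]],
    [-0.05,[65,144,-40],[0,0,0]],
    [-0.05,[81,180,-50],[0,0,0]],
    [-0.05,[97,216,-60],[0,0,0]],
    [-0.05,[116,256,-71],[0,0,0]],
    [-0.05,[116,256,-71],[0,0,0]],
    [-0.05,[116,256,-71],[0,0,0]],
    [-0.05,[116,256,-71],[0,0,0]]
  ]
}}

```text
t: 1.85
ee_pos: [522.4, 139.0, 159.9]
tool_rot: [3.126, 0.305, -0.002]
force: [-0.5, -0.3, -0.0]
opening: 40.8
finger_force: 0.0
```

Run:
```python
from h import *
s=snap('top','t1'); r=snap('side','s1'); o=arm.get_obs(); print(o['ee_pos'],o['tool_rot'],o['opening'])
for n,q in(('t1',s),('s1',r)): print(n,proj(q,o['ee_pos']),'grip top',proj(q,[524.5,145.5,96]))
a=cv2.imread('pics/t1.png')[190:310,180:340];b=cv2.imread('pics/s1.png')[150:300,210:410]
cv2.imwrite('pics/c1.png',np.hstack([cv2.resize(a,(400,300),interpolation=2),cv2.resize(b,(400,300),interpolation=2)]))
```

```text
[522.50892443 138.25022262 160.5860232 ] [3.12688538e+00 3.02120560e-01 8.44082745e-06] 40.46631693663734
t1 (np.float64(247.8440195452923), np.float64(248.25378982479774)) grip top (np.float64(247.54261978165073), np.float64(252.91466525743095))
s1 (np.float64(301.4890545657736), np.float64(219.52405855855514)) grip top (np.float64(299.0271205606533), np.float64(257.7973568474379))
```

View pics/c1.png

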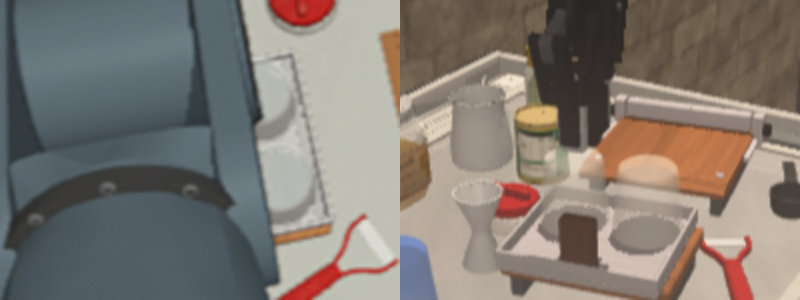

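The side view shows the open fingers above the grip, and nothing else is near them. I'll correct the position and go down.

Emit:
{"name": "jog_arm", "arguments": {
  "deltas": [
    [-0.05,[2,7,0],[0,0,0]],
    [-0.05,[2,7,-12],[0,0,0]],
    [-0.05,[2,7,-30],[0,0,0]],
    [-0.05,[2,7,-48],[0,0,0]],
    [-0.05,[2,7,-64],[0,0,0]],
    [-0.05,[2,7,-76],[0,0,0]],
    [-0.05,[2,7,-86],[0,0,0]],
    [-0.05,[2,7,-92],[0,0,0]],
    [-0.05,[2,7,-92],[0,0,0]],
    [-0.05,[2,7,-92],[0,0,0]]
  ]
}}

```text
t: 2.78
ee_pos: [525.0, 146.4, 68.6]
tool_rot: [-3.127, -0.304, -0.001]
force: [0.8, -1.2, 1.2]
opening: 40.6
finger_force: 0.0
```

Run:
```python
from h import *
r=snap('side','s2'); o=arm.get_obs(); print(o['ee_pos'],o['force'],o['opening'])
b=cv2.imread('pics/s2.png')[190:310,240:400]
cv2.imwrite('pics/c2.png',cv2.resize(b,None,fx=5,fy=5,interpolation=2))
```

```text
[525.20163785 146.49678344  68.93848099] [0.59579572 0.66805705 0.15535078] 40.30672581724056
```

View pics/c2.png

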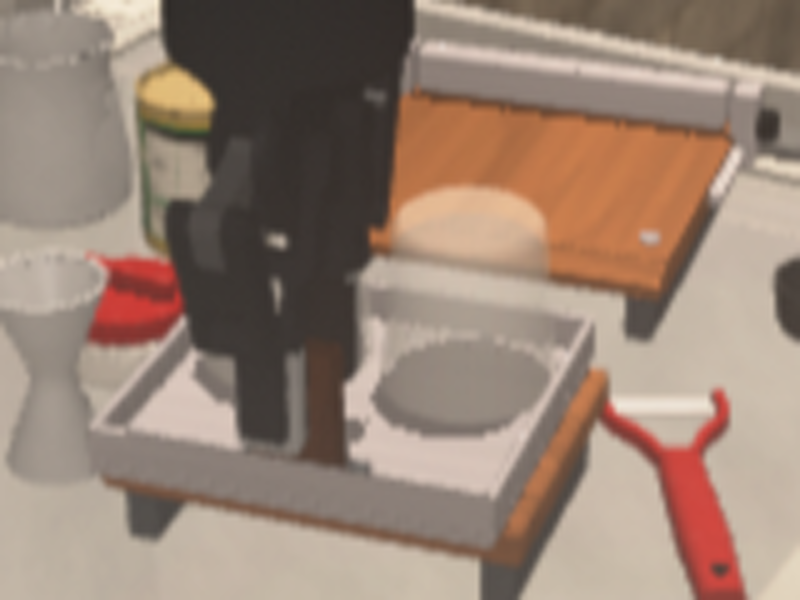

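The back finger's tip (about 270,445) is behind the grip and above the tail rim, and the grip (about 325,400) sits between the fingers as predicted. I'll lower 6 mm and close.

Emit:
{"name": "jog_arm", "arguments": {
  "deltas": [
    [-0.05,[0,0,-3],[0,0,0]],
    [-0.05,[0,0,-6],[0,0,0]],
    [-0.3,[0,0,-6],[0,0,0]],
    [-0.5,[0,0,-6],[0,0,0]],
    [-0.6,[0,0,-6],[0,0,0]],
    [-0.65,[0,0,-6],[0,0,0]],
    [-0.7,[0,0,-6],[0,0,0]],
    [-0.75,[0,0,-6],[0,0,0]]
  ]
}}

```text
t: 3.5
ee_pos: [525.0, 146.6, 62.5]
tool_rot: [-3.127, -0.304, -0.001]
force: [-0.2, 3.2, 2.9]
opening: 13.2
finger_force: 58.8
```

Emit:
{"name": "jog_arm", "arguments": {
  "deltas": [
    [-1,[0,0,0],[0,0,0]],
    [-1,[0,0,0],[0,0,0]],
    [-1,[0,0,0],[0,0,0]],
    [-1,[0,0,0],[0,0,0]]
  ]
}}

```text
t: 3.83
ee_pos: [525.0, 146.7, 62.5]
tool_rot: [-3.127, -0.304, -0.001]
force: [-0.5, 5.6, 4.7]
opening: 13.2
finger_force: 59.2
```

Emit:
{"name": "jog_arm", "arguments": {
  "deltas": [
    [-1,[0.4,-2,0],[0,0,0]],
    [-1,[1.2,-6,0],[0,0,0]],
    [-1,[2,-10,0],[0,0,0]],
    [-1,[2.8,-14,0],[0,0,0]],
    [-1,[3.5,-18,0],[0,0,0]],
    [-1,[4.3,-22,0],[0,0,0]],
    [-1,[5.1,-26,0],[0,0,0]],
    [-1,[5.9,-30,0],[0,0,0]],
    [-1,[6.7,-34,0],[0,0,0]],
    [-1,[7,-36,0],[0,0,0]]
  ]
}}

```text
t: 4.67
ee_pos: [531.9, 110.4, 62.5]
tool_rot: [-3.126, -0.303, -0.001]
force: [-0.5, 6.5, 5.1]
opening: 13.0
finger_force: 59.2
```

Run:
```python
from station import arm
o=arm.get_obs(); print(o['ee_pos'],o['force'],o['wrist_torque'],o['opening'])
```

```text
[531.92512958 110.42263273  62.54432527] [-0.49543837  6.45153222  5.14446458] [ 0.96301887  0.21758478 -0.00478151] 12.963596016240958
```

Emit:
{"name": "jog_arm", "arguments": {
  "deltas": [
    [-1,[0.6,-3,0],[0,0,0]],
    [-1,[1.2,-6,0],[0,0,0]],
    [-1,[1.8,-9,0],[0,0,0]],
    [-1,[2.4,-12,0],[0,0,0]],
    [-1,[2.9,-15,0],[0,0,0]],
    [-1,[3.5,-18,0],[0,0,0]],
    [-1,[4.1,-21,0],[0,0,0]],
    [-1,[4.7,-24,0],[0,0,0]],
    [-1,[4.9,-25,0],[0,0,0]],
    [-1,[4.9,-25,0],[0,0,0]]
  ]
}}

```text
t: 5.5
ee_pos: [536.8, 85.4, 62.5]
tool_rot: [-3.127, -0.303, -0.0]
force: [-0.5, 4.6, 6.4]
opening: 13.4
finger_force: 59.3
```

Run:
```python
from h import *
r=snap('side','s3');snap('top','t3')
o=arm.get_obs(); print(o['ee_pos'],o['force'],o['wrist_torque'],o['opening'])
a=cv2.imread('pics/t3.png')[190:310,210:430];b=cv2.imread('pics/s3.png')[190:310,250:420]
cv2.imwrite('pics/c3.png',np.hstack([cv2.resize(a,(400,218),interpolation=2),cv2.resize(b,(309,218),interpolation=2)]))
cv2.imwrite('pics/c3.png',cv2.resize(b,None,fx=4.7,fy=4.7,interpolation=2))
```

```text
[536.7829494   85.46807729  62.55137933] [-0.23796812  3.71918974  5.81372939] [ 0.63247699  0.14667207 -0.02359692] 13.060302914846956
```

View pics/c3.png

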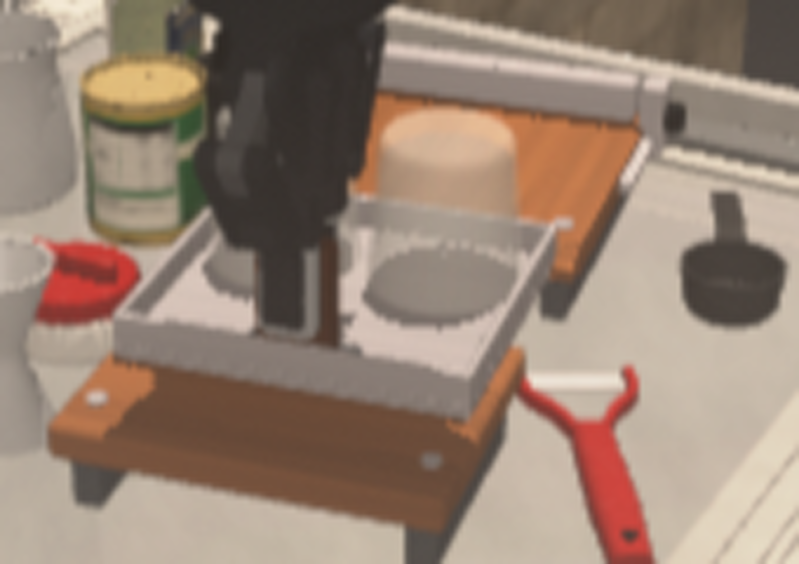

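The tray is sliding square and level, the glasses are standing, and the nose (about 560,225) is at the far lip. Next I'll ease it over the ramp.

Emit:
{"name": "jog_arm", "arguments": {
  "deltas": [
    [-1,[0.4,-2,0],[0,0,0]],
    [-1,[0.8,-4,0],[0,0,0]],
    [-1,[1.2,-6,0],[0,0,0]],
    [-1,[1.6,-8,0],[0,0,0]],
    [-1,[2,-10,0],[0,0,0]],
    [-1,[2,-10,0],[0,0,0]]
  ]
}}

```text
t: 6.1
ee_pos: [538.8, 75.5, 62.6]
tool_rot: [-3.126, -0.303, -0.0]
force: [-1.5, 4.4, 6.6]
opening: 12.9
finger_force: 59.4
```

Emit:
{"name": "jog_arm", "arguments": {
  "deltas": [
    [-1,[0.4,-2,0],[0,0,0]],
    [-1,[0.8,-4,0],[0,0,0]],
    [-1,[1.2,-6,0],[0,0,0]],
    [-1,[1.6,-8,0],[0,0,0]],
    [-1,[2,-10,0],[0,0,0]],
    [-1,[2,-10,0],[0,0,0]]
  ]
}}

```text
t: 6.6
ee_pos: [540.8, 65.6, 62.6]
tool_rot: [-3.126, -0.303, -0.0]
force: [-1.1, 4.9, 6.7]
opening: 13.5
finger_force: 59.4
```

Run:
```python
from station import arm
o=arm.get_obs(); print(o['ee_pos'],o['force'],o['wrist_torque'],o['opening'])
```

```text
[540.75226879  65.55940303  62.60779463] [-1.14655826  4.89467741  6.66187738] [0.95016052 0.18179777 0.04031289] 13.451025840521373
```

Emit:
{"name": "jog_arm", "arguments": {
  "deltas": [
    [-1,[0.4,-2,0],[0,0,0]],
    [-1,[0.8,-4,0],[0,0,0]],
    [-1,[1.2,-6,0],[0,0,0]],
    [-1,[1.6,-8,0],[0,0,0]],
    [-1,[2,-10,0],[0,0,0]],
    [-1,[2,-10,0],[0,0,0]]
  ]
}}

```text
t: 7.1
ee_pos: [542.6, 56.4, 62.8]
tool_rot: [-3.126, -0.303, -0.0]
force: [-3.1, 13.3, 9.7]
opening: 13.4
finger_force: 59.8
```

Emit:
{"name": "jog_arm", "arguments": {
  "deltas": [
    [-1,[0.4,-2,0],[0,0,0]],
    [-1,[0.8,-4,0],[0,0,0]],
    [-1,[1.2,-6,0],[0,0,0]],
    [-1,[1.6,-8,0],[0,0,0]],
    [-1,[2,-10,0],[0,0,0]],
    [-1,[2,-10,0],[0,0,0]]
  ]
}}

```text
t: 7.6
ee_pos: [545.2, 45.7, 63.1]
tool_rot: [-3.127, -0.304, -0.002]
force: [-1.1, 7.8, 11.4]
opening: 13.3
finger_force: 60.1
```

Run:
```python
from station import arm
o=arm.get_obs(); print(o['ee_pos'],o['force'],o['wrist_torque'],o['opening'])
```

```text
[545.16345855  45.72234694  63.13642749] [-1.11265002  7.77094623 11.41278848] [0.19181789 0.19707527 0.00322982] 13.337790972854595
```

Emit:
{"name": "jog_arm", "arguments": {
  "deltas": [
    [-1,[0.4,-2,0.2],[0,0,0]],
    [-1,[0.8,-4,0.4],[0,0,0]],
    [-1,[1.2,-6,0.6],[0,0,0]],
    [-1,[1.6,-8,0.6],[0,0,0]],
    [-1,[2,-10,0.6],[0,0,0]],
    [-1,[2,-10,0.6],[0,0,0]]
  ]
}}

```text
t: 8.1
ee_pos: [547.0, 35.6, 63.5]
tool_rot: [-3.127, -0.304, -0.001]
force: [-1.2, 6.2, 8.1]
opening: 13.3
finger_force: 59.8
```

Run:
```python
from station import arm
o=arm.get_obs(); print(o['ee_pos'],o['force'],o['wrist_torque'],o['tool_rot'])
```

```text
[546.95534794  35.58310014  63.46873558] [-1.18099965  6.20985892  8.12486479] [0.34043062 0.18136039 0.01181268] [-3.12667630e+00 -3.03915864e-01 -1.17991821e-03]
```

Emit:
{"name": "jog_arm", "arguments": {
  "deltas": [
    [-1,[0.4,-2,0.2],[0,0,0]],
    [-1,[0.8,-4,0.4],[0,0,0]],
    [-1,[1.2,-6,0.5],[0,0,0]],
    [-1,[1.6,-8,0.5],[0,0,0]],
    [-1,[2,-10,0.5],[0,0,0]],
    [-1,[2,-10,0.5],[0,0,0]]
  ]
}}

```text
t: 8.6
ee_pos: [548.7, 25.5, 63.7]
tool_rot: [-3.127, -0.304, -0.0]
force: [-0.5, 4.8, 6.8]
opening: 13.5
finger_force: 59.6
```

Run:
```python
from h import *
snap('side','s4')
o=arm.get_obs(); print(o['ee_pos'],o['force'],o['wrist_torque'],o['tool_rot'])
b=cv2.imread('pics/s4.png')[180:300,260:420]
cv2.imwrite('pics/c4.png',cv2.resize(b,None,fx=5,fy=5,interpolation=2))
```

```text
[548.71522003  25.45590265  63.67782983] [-0.57216444  5.39188691  5.89930406] [ 0.30732622  0.09206531 -0.01314061] [-3.12681613e+00 -3.03660371e-01 -2.82817835e-04]
```

View pics/c4.png

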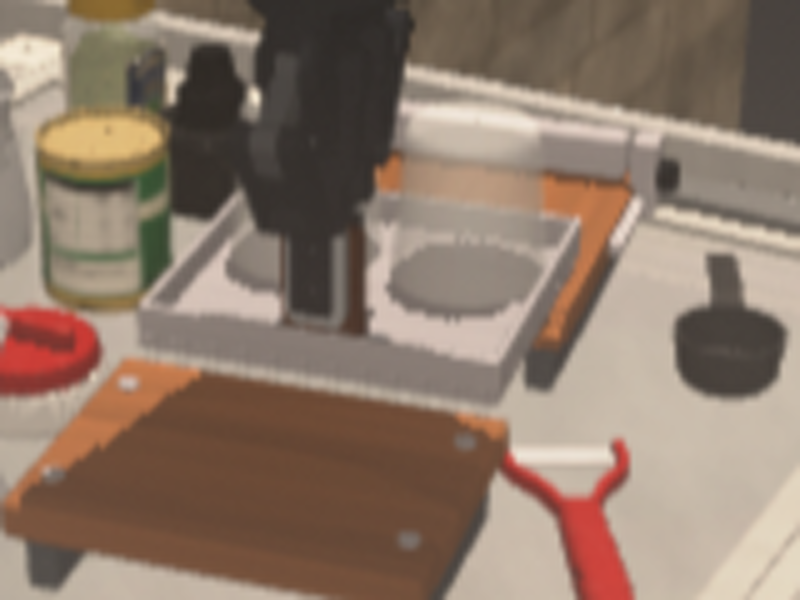

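The tail is at the start stand's edge, the nose is well onto the far stand, and the glasses are standing.

Emit:
{"name": "jog_arm", "arguments": {
  "deltas": [
    [-1,[0.4,-2,0],[0,0,0]],
    [-1,[0.8,-4,0],[0,0,0]],
    [-1,[1.2,-6,0],[0,0,0]],
    [-1,[1.6,-8,0],[0,0,0]],
    [-1,[1.6,-8,0],[0,0,0]]
  ]
}}

```text
t: 9.07
ee_pos: [550.3, 17.5, 63.7]
tool_rot: [-3.127, -0.304, -0.0]
force: [-1.5, 5.1, 7.3]
opening: 13.1
finger_force: 59.7
```

Run:
```python
from station import arm
o=arm.get_obs(); print(o['ee_pos'],o['force'],o['wrist_torque'],o['tool_rot'])
```

```text
[550.32795006  17.51602442  63.73886721] [-1.51043622  5.12884872  7.25703662] [ 0.50784138  0.17016038 -0.02621643] [-3.12658772e+00 -3.03547608e-01 -2.88830224e-04]
```

Emit:
{"name": "jog_arm", "arguments": {
  "deltas": [
    [-1,[0.4,-2,0.2],[0,0,0]],
    [-1,[0.8,-4,0.4],[0,0,0]],
    [-1,[1.2,-6,0.5],[0,0,0]],
    [-1,[1.6,-8,0.5],[0,0,0]],
    [-1,[2,-10,0.5],[0,0,0]],
    [-1,[2,-10,0.5],[0,0,0]]
  ]
}}

```text
t: 9.57
ee_pos: [552.0, 7.3, 63.8]
tool_rot: [-3.127, -0.304, 0.001]
force: [-1.3, 2.3, 4.4]
opening: 13.0
finger_force: 59.3
```

Run:
```python
from station import arm
o=arm.get_obs(); print(o['ee_pos'],o['force'],o['wrist_torque'],o['tool_rot'])
```

```text
[552.03854123   7.31352744  63.84557817] [-1.33308519  2.29080503  4.37664338] [ 0.36207066  0.09845713 -0.00816629] [-3.12671790e+00 -3.03550754e-01  8.54267362e-04]
```

Emit:
{"name": "jog_arm", "arguments": {
  "deltas": [
    [-1,[0.8,-4,0],[0,0,0]],
    [-1,[1.6,-8,0],[0,0,0]],
    [-1,[2.4,-12,0],[0,0,0]],
    [-1,[3.1,-16,0],[0,0,0]],
    [-1,[3.9,-20,0],[0,0,0]],
    [-1,[3.9,-20,0],[0,0,0]]
  ]
}}

```text
t: 10.07
ee_pos: [556.1, -13.1, 63.9]
tool_rot: [3.127, 0.303, -0.0]
force: [-0.8, -0.9, 3.1]
opening: 13.1
finger_force: 59.3
```

Run:
```python
from station import arm
o=arm.get_obs(); print(o['ee_pos'],o['force'],o['wrist_torque'],o['tool_rot'])
```

```text
[556.10163106 -13.05611524  63.88535325] [-0.79643557 -0.87891652  3.10684885] [-0.07401436  0.0857842  -0.02847677] [ 3.12672275e+00  3.03483133e-01 -4.62675763e-04]
```

Emit:
{"name": "jog_arm", "arguments": {
  "deltas": [
    [-1,[0.6,-3,0],[0,0,0]],
    [-1,[1.2,-6,0],[0,0,0]],
    [-1,[1.8,-9,0],[0,0,0]],
    [-1,[2.4,-12,0],[0,0,0]],
    [-1,[2.9,-15,0],[0,0,0]],
    [-1,[3.5,-18,0],[0,0,0]],
    [-1,[4.1,-21,0],[0,0,0]],
    [-1,[4.5,-23,0],[0,0,0]],
    [-1,[4.9,-25,0],[0,0,0]],
    [-1,[4.9,-25,0],[0,0,0]]
  ]
}}

```text
t: 10.9
ee_pos: [560.9, -37.5, 63.9]
tool_rot: [-3.127, -0.304, 0.001]
force: [-1.5, 3.3, 4.3]
opening: 13.0
finger_force: 59.5
```

Run:
```python
from h import *
snap('side','s5');s=snap('top','t5')
o=arm.get_obs(); print(o['ee_pos'],o['force'],o['wrist_torque'],o['tool_rot'])
a=cv2.imread('pics/t5.png')[170:270,330:450];b=cv2.imread('pics/s5.png')[180:280,280:400]
cv2.imwrite('pics/c5.png',np.hstack([cv2.resize(a,(400,333),interpolation=2),cv2.resize(b,(400,333),interpolation=2)]))
```

```text
[560.88837898 -37.51435512  63.8683434 ] [-0.47305364  1.8393177   5.02827722] [0.42265674 0.16545061 0.01271999] [ 3.12681014e+00  3.03909752e-01 -5.90505049e-04]
```

View pics/c5.png

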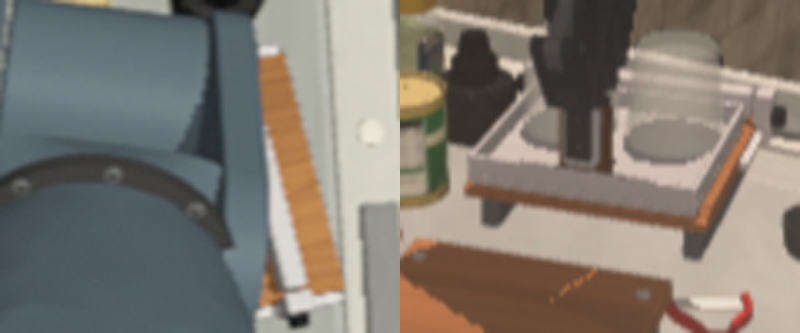

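The tray is fully on the far stand and square to it, with the glasses upright and the bar still ahead. Now I'll feel for the bar in small steps.

Emit:
{"name": "jog_arm", "arguments": {
  "deltas": [
    [-1,[0.2,-1,0],[0,0,0]],
    [-1,[0.4,-2,0],[0,0,0]],
    [-1,[0.6,-3,0],[0,0,0]],
    [-1,[0.8,-4,0],[0,0,0]],
    [-1,[1,-5,0],[0,0,0]],
    [-1,[1.2,-6,0],[0,0,0]],
    [-1,[1.4,-7,0],[0,0,0]],
    [-1,[1.6,-8,0],[0,0,0]]
  ]
}}

```text
t: 11.67
ee_pos: [562.5, -45.1, 63.9]
tool_rot: [-3.126, -0.304, 0.0]
force: [-0.4, 6.7, 4.8]
opening: 13.6
finger_force: 59.6
```

Emit:
{"name": "jog_arm", "arguments": {
  "deltas": [
    [-1,[0.1,-0.5,0],[0,0,0]],
    [-1,[0.2,-1,0],[0,0,0]]
  ]
}}

```text
t: 11.83
ee_pos: [562.7, -46.1, 63.9]
tool_rot: [-3.126, -0.304, 0.0]
force: [-1.0, 5.6, 5.7]
opening: 13.2
finger_force: 59.6
```

Emit:
{"name": "jog_arm", "arguments": {
  "deltas": [
    [-1,[0.1,-0.5,0],[0,0,0]],
    [-1,[0.2,-1,0],[0,0,0]]
  ]
}}

```text
t: 12.0
ee_pos: [562.9, -47.1, 63.9]
tool_rot: [-3.126, -0.304, 0.001]
force: [-0.8, 6.4, 5.3]
opening: 13.3
finger_force: 59.6
```

Emit:
{"name": "jog_arm", "arguments": {
  "deltas": [
    [-1,[0.1,-0.5,0],[0,0,0]],
    [-1,[0.2,-1,0],[0,0,0]]
  ]
}}

```text
t: 12.17
ee_pos: [563.1, -48.1, 63.9]
tool_rot: [-3.126, -0.304, 0.0]
force: [-1.5, 5.3, 5.3]
opening: 13.6
finger_force: 59.6
```

Emit:
{"name": "jog_arm", "arguments": {
  "deltas": [
    [-1,[0.1,-0.5,0],[0,0,0]],
    [-1,[0.2,-1,0],[0,0,0]]
  ]
}}

```text
t: 12.33
ee_pos: [563.3, -49.1, 63.9]
tool_rot: [-3.126, -0.304, 0.001]
force: [-2.0, 7.1, 4.7]
opening: 13.4
finger_force: 59.6
```

Emit:
{"name": "jog_arm", "arguments": {
  "deltas": [
    [-1,[0.1,-0.4,0],[0,0,0]],
    [-1,[0.2,-0.8,0],[0,0,0]]
  ]
}}

```text
t: 12.5
ee_pos: [563.3, -49.5, 63.9]
tool_rot: [-3.126, -0.304, 0.001]
force: [-2.7, 12.1, 7.6]
opening: 13.3
finger_force: 59.9
```

Emit:
{"name": "jog_arm", "arguments": {
  "deltas": [
    [-1,[0,0,0],[0,0,0]],
    [-1,[0,0,0],[0,0,0]],
    [-1,[0,0,0],[0,0,0]]
  ]
}}

```text
t: 12.75
ee_pos: [563.3, -49.5, 63.9]
tool_rot: [-3.126, -0.304, 0.001]
force: [-2.7, 9.1, 6.0]
opening: 13.2
finger_force: 59.8
```

Run:
```python
from station import arm
o=arm.get_obs(); print(o['ee_pos'],o['force'],o['wrist_torque'],o['tool_rot'])
```

```text
[563.34999824 -49.52802287  63.89967823] [-2.71336014  9.09406406  6.00715642] [1.27570567 0.22608183 0.0042188 ] [-3.12586642e+00 -3.03971670e-01  1.01511378e-03]
```

Emit:
{"name": "jog_arm", "arguments": {
  "deltas": [
    [-1,[0.1,-0.3,0],[0,0,0]],
    [-1,[0.1,-0.3,0],[0,0,0]]
  ]
}}

```text
t: 12.92
ee_pos: [563.3, -49.5, 63.9]
tool_rot: [-3.125, -0.304, 0.001]
force: [-2.8, 10.1, 6.1]
opening: 13.5
finger_force: 59.9
```

Run:
```python
from station import arm
o=arm.get_obs(); print(o['ee_pos'],o['force'],o['wrist_torque'],o['tool_rot'])
```

```text
[563.32903662 -49.53494925  63.88610803] [-2.76767532 10.12832978  6.14710983] [1.59882366 0.32731145 0.03790536] [-3.12538186e+00 -3.03958675e-01  1.45376102e-03]
```

Emit:
{"name": "jog_arm", "arguments": {
  "deltas": [
    [-1,[0.1,-0.4,0],[0,0,0]],
    [-1,[0.1,-0.4,0],[0,0,0]],
    [-1,[0.1,-0.4,0],[0,0,0]]
  ]
}}

```text
t: 13.17
ee_pos: [563.3, -49.5, 63.9]
tool_rot: [-3.125, -0.304, 0.002]
force: [-2.4, 14.2, 7.9]
opening: 13.0
finger_force: 60.0
```

Run:
```python
from station import arm
o=arm.get_obs(); print(o['ee_pos'],o['force'],o['wrist_torque'],o['tool_rot'])
```

```text
[563.34652664 -49.54850584  63.91742031] [-2.43837548 14.23330375  7.92326859] [1.94789433 0.38438047 0.03106467] [-3.12493485e+00 -3.03948662e-01  1.68377560e-03]
```

Emit:
{"name": "jog_arm", "arguments": {
  "deltas": [
    [-1,[0,-0.1,0],[0,0,0]],
    [-1,[0,-0.1,0],[0,0,0]],
    [-1,[0,-0.1,0],[0,0,0]],
    [-1,[0,-0.1,0],[0,0,0]]
  ]
}}

```text
t: 13.5
ee_pos: [563.3, -49.6, 63.9]
tool_rot: [-3.125, -0.304, 0.002]
force: [-4.1, 15.2, 7.6]
opening: 13.4
finger_force: 60.1
```

Emit:
{"name": "jog_arm", "arguments": {
  "deltas": [
    [-0.2,[0,0.3,0.3],[0,0,0]],
    [-0.2,[0,0.6,0.5],[0,0,0]],
    [-0.2,[0,0.6,0.5],[0,0,0]],
    [-0.2,[0,0.6,0.5],[0,0,0]]
  ]
}}

```text
t: 13.83
ee_pos: [563.8, -50.8, 64.2]
tool_rot: [3.127, 0.304, -0.0]
force: [-0.3, -0.3, 0.6]
opening: 34.3
finger_force: 0.0
```

Emit:
{"name": "jog_arm", "arguments": {
  "deltas": [
    [-0.2,[0,0,5],[0,0,0]],
    [-0.2,[0,0,15],[0,0,0]],
    [-0.2,[0,0,30],[0,0,0]],
    [-0.2,[0,0,50],[0,0,0]],
    [-0.2,[0,0,75],[0,0,0]],
    [-0.2,[0,0,100],[0,0,0]],
    [-0.2,[0,0,130],[0,0,0]],
    [-0.2,[0,0,160],[0,0,0]],
    [-0.2,[0,0,180],[0,0,0]],
    [-0.2,[0,0,180],[0,0,0]]
  ]
}}

```text
t: 14.67
ee_pos: [565.5, -50.9, 250.0]
tool_rot: [3.125, 0.304, 0.012]
force: [0.3, -1.5, 1.3]
opening: 34.4
finger_force: 0.0
```

Emit:
{"name": "jog_arm", "arguments": {
  "deltas": [
    [-0.2,[-15,35,0],[0,0,0]],
    [-0.2,[-30,70,0],[0,0,0]],
    [-0.2,[-45,105,0],[0,0,0]],
    [-0.2,[-60,140,0],[0,0,0]],
    [-0.2,[-75,175,0],[0,0,0]],
    [-0.2,[-90,210,0],[0,0,0]],
    [-0.2,[-105,245,0],[0,0,0]],
    [-0.2,[-120,280,0],[0,0,0]],
    [-0.2,[-120,280,0],[0,0,0]],
    [-0.2,[-120,280,0],[0,0,0]]
  ]
}}

```text
t: 15.5
ee_pos: [443.0, 230.6, 244.5]
tool_rot: [3.126, 0.309, 0.0]
force: [0.1, -0.6, -0.4]
opening: 34.2
finger_force: 0.0
```

Run:
```python
from h import *
snap('side','s6');s=snap('top','t6')
a=cv2.imread('pics/t6.png')[165:285,290:450];b=cv2.imread('pics/s6.png')[180:300,260:420]
cv2.imwrite('pics/c6.png',np.hstack([cv2.resize(a,(400,300),interpolation=2),cv2.resize(b,(400,300),interpolation=2)]))
cv2.imwrite('pics/c6.png',cv2.resize(a,None,fx=5,fy=5,interpolation=2))
a0=cv2.imread('pics/top0.png').astype(int);a1=cv2.imread('pics/t6.png').astype(int)
print(proj(s,[586.8,-176,60]), np.abs(a1-a0).sum(2)[218:232,400:425:2].tolist()[::3])
```

```text
(np.float64(413.3459437334925), np.float64(221.928447887445)) [[165, 115, 255, 36, 39, 42, 41, 34, 30, 30, 30, 31, 37], [234, 246, 219, 109, 36, 39, 40, 35, 31, 32, 33, 32, 36], [197, 198, 116, 216, 35, 39, 40, 40, 31, 32, 30, 31, 29], [204, 248, 168, 230, 54, 39, 41, 40, 32, 28, 28, 30, 32], [191, 187, 233, 298, 146, 34, 41, 41, 36, 32, 32, 32, 33]]
```

View pics/c6.png

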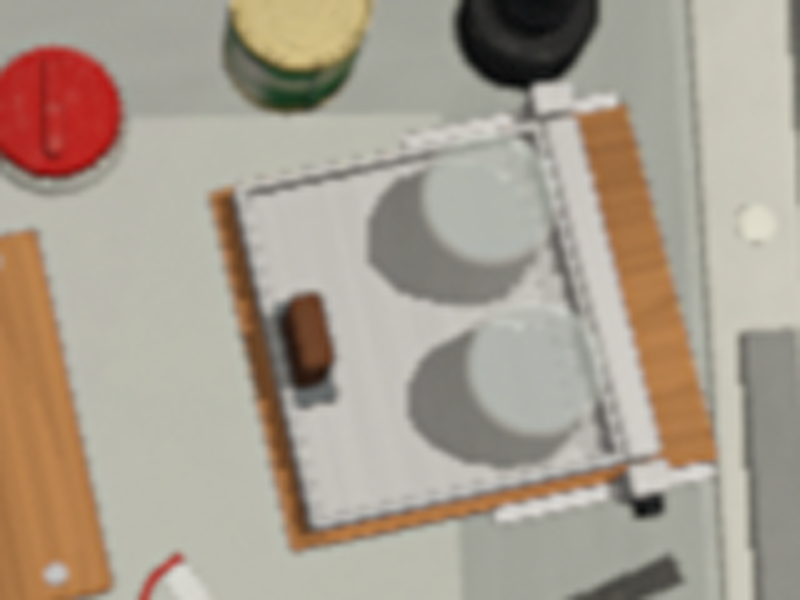

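The tray sits square and flush against the bar, whose far edge hasn't moved since the first picture. Both glasses are standing and the arm is clear, so I'm handing in.

```bash
python3 -c "
from station import arm
print(arm.close_job())"
```

```text
the job is handed in; nothing more can be done
None
```

The tray slid across the gap and now rests square against the stop bar, which did not move; both glasses are standing, the arm is clear, and the job was handed in at about 16 s.

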